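# Scan the culture dishes and file them by colour

### The job

First take a blank scan: with no dish on the scanner, push its white button fully down and let it up. Then lay every culture dish on the glass, lid up, each inside its own black ring, and with all of them there push the button fully down and let it up again. Finally put each dish flat into the nest of its own lid colour on the filing tray, and leave the bottle, jar and tip box alone.

Things in the scene. Friction and masses are not known exactly. Their poses are not given: they have to be found in the camera images.
- dish_red: Closed culture dish with a red lid (small white label on top), a flat disc 55 mm in diameter and 16 mm tall, about 40 g, loose, starts on the bench at the robot's right. May be absent. Origin: centre of its underside; z points up through the lid.
- slot_red: Red square nest on the grey filing tray, storage slot of the red dish: fixed, 76 mm square outside, 66 mm square inside, floor 3 mm thick, walls 5 mm thick rising 5 mm above that floor. Origin: centre of its underside (8 mm above the bench), so a stored dish has its underside 3 mm above this point; z up. The four nests stand in a 2 x 2 grid 90 mm apart, in an order that changes.
- dish_yellow: Closed culture dish with a yellow lid (small white label on top), a flat disc 55 mm in diameter and 16 mm tall, about 40 g, loose, starts on the bench at the robot's right. May be absent. Origin: centre of its underside; z points up through the lid.
- slot_yellow: Yellow square nest on the grey filing tray, storage slot of the yellow dish: fixed, 76 mm square outside, 66 mm square inside, floor 3 mm thick, walls 5 mm thick rising 5 mm above that floor. Origin: centre of its underside (8 mm above the bench), so a stored dish has its underside 3 mm above this point; z up. The four nests stand in a 2 x 2 grid 90 mm apart, in an order that changes.
- dish_blue: Closed culture dish with a blue lid (small white label on top), a flat disc 55 mm in diameter and 16 mm tall, about 40 g, loose, starts on the bench at the robot's right. May be absent. Origin: centre of its underside; z points up through the lid.
- slot_blue: Blue square nest on the grey filing tray, storage slot of the blue dish: fixed, 76 mm square outside, 66 mm square inside, floor 3 mm thick, walls 5 mm thick rising 5 mm above that floor. Origin: centre of its underside (8 mm above the bench), so a stored dish has its underside 3 mm above this point; z up. The four nests stand in a 2 x 2 grid 90 mm apart, in an order that changes.
- dish_green: Closed culture dish with a green lid (small white label on top), a flat disc 55 mm in diameter and 16 mm tall, about 40 g, loose, starts on the bench at the robot's right. May be absent. Origin: centre of its underside; z points up through the lid.
- slot_green: Green square nest on the grey filing tray, storage slot of the green dish: fixed, 76 mm square outside, 66 mm square inside, floor 3 mm thick, walls 5 mm thick rising 5 mm above that floor. Origin: centre of its underside (8 mm above the bench), so a stored dish has its underside 3 mm above this point; z up. The four nests stand in a 2 x 2 grid 90 mm apart, in an order that changes.
- bed_center (a point): Centre of the scanner's white lit glass bed, on the glass (40 mm above the bench). The scanner is a fixed grey box, 200 mm square round the glass (with a rim 6 mm wide, 4 mm above the glass) plus a control strip 50 mm deep on the robot's side that carries the button; x and y along its edges, z up. The four ring marks form a 2 x 2 grid 90 mm apart, the button lies 122 mm from this point towards -x.
- ring1 (a point): Centre of one of the four black ring marks (with a small cross in the middle) on the glass, on the glass surface; the ring's inside is 75 mm in diameter, one dish fits in with about 10 mm all round. Any dish may use any ring.
- ring2 (a point): Centre of one of the four black ring marks (with a small cross in the middle) on the glass, on the glass surface; the ring's inside is 75 mm in diameter, one dish fits in with about 10 mm all round. Any dish may use any ring.
- ring3 (a point): Centre of one of the four black ring marks (with a small cross in the middle) on the glass, on the glass surface; the ring's inside is 75 mm in diameter, one dish fits in with about 10 mm all round. Any dish may use any ring.
- ring4 (a point): Centre of one of the four black ring marks (with a small cross in the middle) on the glass, on the glass surface; the ring's inside is 75 mm in diameter, one dish fits in with about 10 mm all round. Any dish may use any ring.
- scan_button (a joint): Travel of the scan button: 0 when up, 0.006 m when fully down; springs back. Takes 5 N.
- scan_button_top (a point): Centre of the top face of the white scan button, 30 mm in diameter, in a black collar 46 mm wide on the scanner's control strip; the top face is 26 mm above the glass (66 mm above the bench) when up and moves with the button.
- spray_bottle: White spray bottle, 64 mm wide, 166 mm tall; bystander, leave alone. Origin: centre of its underside.
- amber_jar: Amber jar with black cap, 72 mm wide, 110 mm tall; bystander, leave alone. Origin: centre of its underside.
- tip_box: Blue pipette-tip box, 80 x 120 x 53 mm; bystander, leave alone. Origin: centre of its underside.
Mind the look-alikes: they are no part of the job. Leave any pink look-alike of the dish_blue alone.

How it is judged:
On the way, in this order (a step that is already met when the one before it is completed fails the run):
1. blank scan: the button is fully down while no dish is on the scanner (value of joint scan_button above 0.005 m and horizontal distance between each of dish_red, dish_yellow, dish_blue, dish_green and bed_center above 0.12 m), for 0.05 s.
2. the button is let up again (value of joint scan_button below 0.001 m), for 0.1 s.
3. every dish present lies flat inside a ring mark, with the button up (value of joint scan_button below 0.001 m and (horizontal distance between dish_red and ring1 below 0.012 m or horizontal distance between dish_red and ring2 below 0.012 m or horizontal distance between dish_red and ring3 below 0.012 m or horizontal distance between dish_red and ring4 below 0.012 m) and z of each of dish_red, dish_yellow, dish_blue, dish_green in the frame of bed_center below 0.006 m and angle between each of dish_red, dish_yellow, dish_blue, dish_green's own z axis and vertical below 0.12 rad and (horizontal distance between dish_yellow and ring1 below 0.012 m or horizontal distance between dish_yellow and ring2 below 0.012 m or horizontal distance between dish_yellow and ring3 below 0.012 m or horizontal distance between dish_yellow and ring4 below 0.012 m) and (horizontal distance between dish_blue and ring1 below 0.012 m or horizontal distance between dish_blue and ring2 below 0.012 m or horizontal distance between dish_blue and ring3 below 0.012 m or horizontal distance between dish_blue and ring4 below 0.012 m) and (horizontal distance between dish_green and ring1 below 0.012 m or horizontal distance between dish_green and ring2 below 0.012 m or horizontal distance between dish_green and ring3 below 0.012 m or horizontal distance between dish_green and ring4 below 0.012 m)), for 0.2 s.
4. the button is fully down with every dish in its ring (value of joint scan_button above 0.005 m and (horizontal distance between dish_red and ring1 below 0.012 m or horizontal distance between dish_red and ring2 below 0.012 m or horizontal distance between dish_red and ring3 below 0.012 m or horizontal distance between dish_red and ring4 below 0.012 m) and z of each of dish_red, dish_yellow, dish_blue, dish_green in the frame of bed_center below 0.006 m and angle between each of dish_red, dish_yellow, dish_blue, dish_green's own z axis and vertical below 0.12 rad and (horizontal distance between dish_yellow and ring1 below 0.012 m or horizontal distance between dish_yellow and ring2 below 0.012 m or horizontal distance between dish_yellow and ring3 below 0.012 m or horizontal distance between dish_yellow and ring4 below 0.012 m) and (horizontal distance between dish_blue and ring1 below 0.012 m or horizontal distance between dish_blue and ring2 below 0.012 m or horizontal distance between dish_blue and ring3 below 0.012 m or horizontal distance between dish_blue and ring4 below 0.012 m) and (horizontal distance between dish_green and ring1 below 0.012 m or horizontal distance between dish_green and ring2 below 0.012 m or horizontal distance between dish_green and ring3 below 0.012 m or horizontal distance between dish_green and ring4 below 0.012 m)), for 0.05 s.
5. the button is let up with every dish still in its ring (all of step 3), for 0.1 s.
At the end, for the whole second after the job is handed in: Every dish present lies lid up and flat (within 0.12 rad) on the floor of the nest of its own colour, within 10 mm of its centre and at rest, and the scan button is up (value of joint scan_button below 0.001 m and horizontal distance between dish_red and slot_red below 0.01 m and z of dish_red in the frame of slot_red below 0.0055 m and angle between each of dish_red, dish_yellow, dish_blue, dish_green's own z axis and vertical below 0.12 rad and linear speed of each of dish_red, dish_yellow, dish_blue, dish_green below 0.02 m/s and horizontal distance between dish_yellow and slot_yellow below 0.01 m and z of dish_yellow in the frame of slot_yellow below 0.0055 m and horizontal distance between dish_blue and slot_blue below 0.01 m and z of dish_blue in the frame of slot_blue below 0.0055 m and horizontal distance between dish_green and slot_green below 0.01 m and z of dish_green in the frame of slot_green below 0.0055 m); the robot touches nothing.
It fails at once if the spray bottle is shoved more than 40 mm or tipped over (distance of spray_bottle from where it was at the start of the episode above 0.04 m or angle between spray_bottle's own z axis and vertical above 0.5 rad).
It fails at once if the amber jar is shoved more than 40 mm or tipped over (distance of amber_jar from where it was at the start of the episode above 0.04 m or angle between amber_jar's own z axis and vertical above 0.5 rad).
It fails at once if the tip box is shoved more than 40 mm or tipped over (distance of tip_box from where it was at the start of the episode above 0.04 m or angle between tip_box's own z axis and vertical above 0.5 rad).
Of dish_red, dish_yellow, dish_blue, dish_green only 3 to 4 are there at a start; the rules pass over those that are not, and their reading is None.
At some moment in a run one of dish_red, dish_yellow, dish_blue, dish_green may be knocked a few centimetres aside while the robot is not near it.
Once in a run the grip may slacken for a moment while it holds something.
It also fails if it takes over 210 s, if anything falls off the work surface, if the arm or the gripper's body presses on something with over 40 N, if the wrist force passes 120 N, or if a joint passes its speed limit or range.

### The arm

A 6-joint arm with a two-finger parallel gripper is mounted at the origin on the work surface. World frame = base frame: x ahead of the robot, y to its left, z up, the work surface at z = 0. Lengths are in m, angles in rad, forces in N, time in s.
With the tool pointing down it reaches from about 0.3 to 0.775 m from the base axis. Payload 14.6 kg.
Tool frame: the origin (TCP) lies on the centre line of the jaws, within the pads' length; the fingertips stand 19 mm ahead of it and the grasp point (between the pads) is the TCP; z points along the fingers, y is the line along which they close (so a half turn about z gives the same grasp; the last joint's range is limited). The gripper opens to 94 mm and grips with 3 to 60 N. Pads are 16 mm wide; open, the fingers measure 119 mm over their backs; the gripper's body (75 mm by 177 mm) begins 78 mm behind the grasp point.
Start: joints at [1.188, 0.3, 1.521, -0, 1.321, -0.067], TCP at [0.171, 0.523, 0.224] pointing down, gripper open.
Joint ranges: [-3.03, 3.03], [-0.79, 2.21], [0.23, 2.52], [-1.04, 4.18], [0, 3.07], [-2.55, 2.55]. Speed limits (rad/s): [2.22, 2.22, 2.57, 3.14, 3.14, 3.14].

### API

Orientations are given as [roll, pitch, yaw] about the fixed x, y, z axes, in that order (R = Rz(yaw) Ry(pitch) Rx(roll)).
In Python, from station import get_obs, camera, workorder gives the robot as it stands.
- The arm moves only by the tool play_rows, never from a script. Its argument "motion" is a list that holds one entry, the list of rows, each a list of 7 numbers: the shift along the tool's x, y, z as a fraction of full scale, then the turn, a rotation vector about the tool's x, y, z as a fraction of full scale, then the opening, from -1 (shut) to 1 (fully open). In form: [[[x, y, z, ax, ay, az, grip], ...]]. A call has 1 to 10 rows; each row is the pose to reach, as a shift and turn from the pose commanded when the call began, along the tool's axes at that moment, turning the shorter way round; what a row does not reach only later rows make up. Full scale, the value 1, is 0.25 m for a shift and 2 pi rad for a turn. A row lasts 1/10 s, in which the tool goes at most 50 mm and 8.59 degrees, less where a joint would pass 70% of its speed; a pose out of reach is approached as far as the arm can. A call with a number of a shift or a turn outside -1 to 1 is refused whole. A call with a gripper value outside its range is refused whole. The fingers move at their own pace and stop on an object; "grip_force" is the grip in N (left out, the last holds). Time passes only in rows, so rows that repeat a pose let the fingers close. It gives the time, the measured TCP pose, the force, the opening and the grip force at its end, in the units of the state.
- get_obs(): the state, without advancing time (a new reading comes with each control period).
- camera(name): name is "scene" or "top"; returns a dict with "frame" (480x640x3 uint8, red, green, blue), "z_map" (480x640 float32, m along the optical axis (not along the pixel's ray), 0 where there is no reading), "camera_matrix" (3x3 intrinsics, pixels), "T" (4x4, takes a point from camera to world coordinates). Camera axes: x right, y up, looking along -z (the intrinsics and any distortion apply to the point x, -y, -z); pixel columns grow to the right and rows downward; lengths in m; the calibration is good to about 2 mm. A picture is of the moment at which its call begins.
- workorder.hand_in(): hands the job in; it is judged then, once.
The state is a dict: "time_s": time; "qpos": joint angles; "joint_vel": joint speeds; "tau": joint torques, N m; "ee_pos": TCP position; "eef_rot": TCP orientation; "force": force on the tool from outside, world axes, zero at the start; "moment": the same for the moment, N m; "grip_width": finger opening in m; "grip_force": force on a finger pad.
Only numpy, scipy, OpenCV 4.12 (cv2) and the standard library are available. Lean on these libraries where they do the work, as an engineer would, in place of code of your own. Each camera call takes 0.05 s, during which the arm holds its last target. There are 200 camera calls.

## Working session

There is one attempt and no reset: what is moved stays moved. The work goes in short steps, Python scripts to look and compute and a tool call to move; the robot and the scene stay as the last step left them, time stands still between calls to the robot, and variables do not carry over. Pictures are saved under pics/ and viewed, at most 14 in all, crops included, and the job is handed in when it is done.

Besides the shell and the picture viewer there is one more tool, called as name(argument=value, ...) on one line, values as JSON. play_rows: Moves the arm, as the interface text tells. Its arguments: {"type":"object","properties":{"motion":{"type":"array"},"grip_force":{"type":"number"}},"required":["motion"]}

```bash
mkdir -p pics; cat > h.py <<'E'
import numpy as np, cv2
from station import get_obs, camera, workorder
def snap(n,f=None):
    c=camera(n)
    if f: cv2.imwrite('pics/'+f,cv2.cvtColor(c['frame'],cv2.COLOR_RGB2BGR))
    return c
def ray(c,u,v,z):
    K=c['camera_matrix'];T=c['T']
    d=np.linalg.inv(K)@np.array([u,v,1.]);d=T[:3,:3]@np.array([d[0],-d[1],-d[2]])
    o=T[:3,3];return o+d*(z-o[2])/d[2]
def proj(c,p):
    q=np.linalg.inv(c['T'])@np.append(p,1);q=np.array([q[0],-q[1],-q[2]])
    r=c['camera_matrix']@q;return r[:2]/r[2]
E
python3 - <<'E'
from h import *
for n in('top','scene'):
    c=snap(n,n+'0.png');print(n,c['camera_matrix'],c['T'])
print(get_obs())
E
```

```text
top [[489.8090188    0.         323.63669984]
 [  0.         489.8090188  240.4045663 ]
 [  0.           0.           1.        ]] [[ 0.02155253  0.98300882 -0.18228865  0.37521153]
 [-0.99953698  0.02510344  0.01719444 -0.03862001]
 [ 0.02147835  0.18183367  0.9830947   1.05993981]
 [ 0.          0.          0.          1.        ]]
scene [[455.13887382   0.         314.6961842 ]
 [  0.         455.13887382 238.61457312]
 [  0.           0.           1.        ]] [[ 0.06094589 -0.85940722  0.50764636  1.07006252]
 [ 0.99802349  0.0602749  -0.01777762 -0.09275028]
 [-0.01532012  0.50772646  0.86138211  0.97694552]
 [ 0.          0.          0.          1.        ]]
{'time_s': 0.1, 'qpos': array([ 1.18838542e+00,  3.00404721e-01,  1.52150329e+00,  9.98475843e-06,
        1.32071992e+00, -6.65996448e-02]), 'joint_vel': array([-0.00059529, -0.00247114, -0.00153319, -0.00032183,  0.00090267,
        0.00027674]), 'tau': array([ 2.09513746e-03, -5.32649088e+01, -3.53283405e+01,  7.09009962e-02,
        2.34479288e-02, -5.34061337e-05]), 'ee_pos': array([0.17074313, 0.52259962, 0.22395564]), 'eef_rot': array([-3.14056031e+00, -7.85484033e-05,  2.82577888e+00]), 'force': array([ 0.30479169,  0.67008315, -0.21390465]), 'moment': array([ 0.00420034, -0.03707328,  0.01334255]), 'grip_force': 0.0, 'grip_width': 0.09399890900504715}
```

View pics/top0.png

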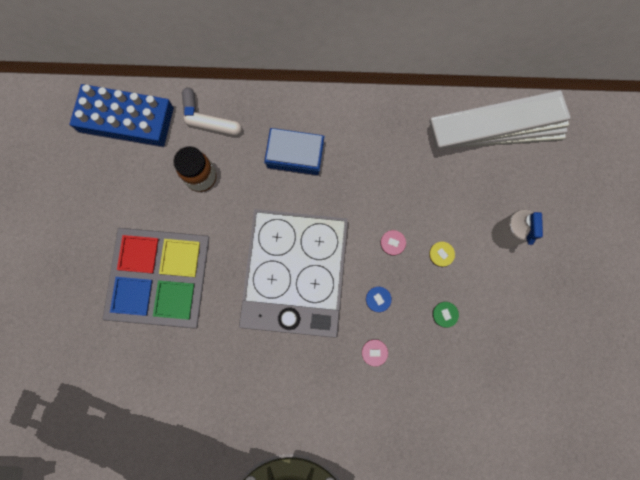

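View pics/scene0.png

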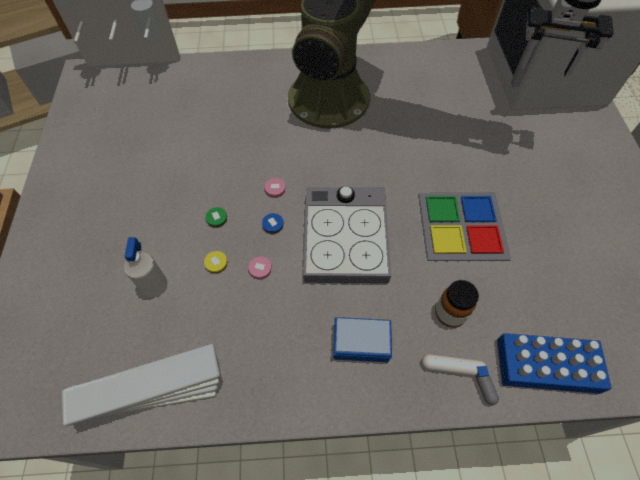

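The top view shows three dishes: yellow (443,254), blue (379,299) and green (446,314). There are two pink discs at (394,243) and (375,353). The rings are near (277,237), (319,241), (272,279) and (315,283), and the button is at (289,318). The nests are red (138,255), yellow (179,258), blue (131,296) and green (174,300). The scene view shows the same layout.

```bash
cat >> h.py <<'E'
H={'yellow':(22,36),'blue':(102,125),'green':(50,85),'red':(174,6)}
def blobs(c,amin=150,amax=3000,S=110):
    hsv=cv2.cvtColor(c['frame'],cv2.COLOR_RGB2HSV);out=[]
    for k,(a,b) in H.items():
        h=hsv[...,0];m=((h>=a)&(h<=b)) if a<b else ((h>=a)|(h<=b))
        m=(m&(hsv[...,1]>S)&(hsv[...,2]>50)).astype(np.uint8)
        for ct in cv2.findContours(m,cv2.RETR_EXTERNAL,cv2.CHAIN_APPROX_NONE)[0]:
            A=cv2.contourArea(ct)
            if amin<A<amax:
                (x,y),r=cv2.minEnclosingCircle(ct); (rx,ry),wh,an=cv2.minAreaRect(ct)
                M=cv2.moments(cv2.convexHull(ct));out.append((k,M['m10']/M['m00'],M['m01']/M['m00'],A,r,wh,an))
    return out
E
python3 - <<'E'
from h import *
for n in('top','scene'):
    c=snap(n)
    for b in blobs(c):
        u,v=b[1:3]; z=.016 if b[3]<900 else .014
        print(n,b[0],np.round(b[1:5],1),np.round(b[5],1),round(b[6],1),ray(c,u,v,z).round(4))
    hsv=cv2.cvtColor(c['frame'],cv2.COLOR_RGB2HSV)
    if n=='top':
        for u,v in((394,235),(375,345),(394,250),(375,361),(138,255)):print(c['frame'][v,u],hsv[v,u])
    # black rings: crosses / ring contours on the glass
    g=cv2.cvtColor(c['frame'],cv2.COLOR_RGB2GRAY)
    m=(g<110).astype(np.uint8)
    for ct in cv2.findContours(m,cv2.RETR_CCOMP,cv2.CHAIN_APPROX_NONE)[0]:
        if len(ct)<60: continue
        e=cv2.fitEllipse(ct)
        if 28<e[1][0]<45 and 28<e[1][1]<45: print(n,'ring',np.round(e[0],1),np.round(e[1],1),ray(c,*e[0],.04).round(4))
    m=(g>170).astype(np.uint8)
    for ct in cv2.findContours(m,cv2.RETR_CCOMP,cv2.CHAIN_APPROX_NONE)[0]:
        (x,y),r=cv2.minEnclosingCircle(ct)
        if 4<r<14 and cv2.contourArea(ct)>60: print(n,'white',x,y,r,ray(c,x,y,.066).round(4))
E
```

```text
top yellow [441.8 253.8 457.5  12.6] [24. 24.] 90.0 [ 0.5458 -0.3138  0.016 ]
top yellow [ 179.2  257.5 1203.    24.7] [36.1 36.3] 8.1 [0.524 0.252 0.014]
top blue [378.1 299.  454.   12.5] [24. 24.] 90.0 [ 0.4451 -0.1754  0.016 ]
top blue [ 130.6  295.7 1250.5   25.7] [38.5 36. ] 5.2 [0.4402 0.3477 0.014 ]
top blue [534.9 227.7 277.5  16. ] [14.1 31.9] 9.5 [ 0.6091 -0.5209  0.016 ]
top blue [295.3 154.3 344.5  31.9] [55.5 38.7] 7.9 [0.7632 0.0108 0.016 ]
top green [445.4 314.1 437.   12.4] [24. 23.] 90.0 [ 0.4165 -0.3185  0.016 ]
top green [ 173.4  299.5 1167.    24.9] [35.7 35.6] 7.1 [0.4342 0.2576 0.014 ]
top red [ 137.3  253.7 1238.5   25.4] [37.1 37.1] 8.1 [0.53   0.3419 0.014 ]
[187 124 146] [170  86 187]
[187 131 151] [169  76 187]
[186 126 146] [170  82 186]
[188 132 154] [168  76 188]
[184  49  46] [  1 191 184]
top white 288.2021179199219 318.1914978027344 6.447349548339844 [0.3994 0.0115 0.066 ]
top white 441.82257080078125 253.8225860595703 11.062905311584473 [ 0.5376 -0.3006  0.066 ]
scene yellow [215.3 261.3 357.   11.6] [20. 22.] 90.0 [ 0.5498 -0.3138  0.016 ]
scene ye
[... 509 characters left out ...]
 [0.4382 0.2565 0.016 ]
scene red [484.6 239.  861.5  22.2] [28. 36.] 90.0 [0.5337 0.3397 0.016 ]
scene ring [149.2 281.8] [35.8 36.1] [ 0.6056 -0.4564  0.04  ]
scene ring [448.2 238. ] [31.6 40.6] [0.5385 0.2437 0.04  ]
scene white 366.5 256.5 13.729630470275879 [0.5884 0.0403 0.066 ]
scene white 327.53448486328125 255.15516662597656 13.830327033996582 [ 0.5788 -0.0475  0.066 ]
scene white 380.82861328125 239.62721252441406 10.846877098083496 [0.5466 0.0786 0.066 ]
scene white 347.5548095703125 236.5821990966797 12.67797565460205 [0.5331 0.0027 0.066 ]
scene white 328.1875 222.9375 12.846853256225586 [ 0.4924 -0.0394  0.066 ]
scene white 366.0 224.0 12.206655502319336 [0.5017 0.0495 0.066 ]
```

```bash
python3 - <<'E'
from h import *
for n in('top','scene'):
    c=snap(n);g=cv2.cvtColor(c['frame'],cv2.COLOR_RGB2GRAY)
    for t in((150,170,185) if n=='top' else (185,)):
      m=(g>t).astype(np.uint8)
      for ct in cv2.findContours(m,cv2.RETR_CCOMP,cv2.CHAIN_APPROX_NONE)[0]:
        if len(ct)<30: continue
        e=cv2.fitEllipse(ct);u,v=e[0]
        p=ray(c,u,v,.04)
        if .35<p[0]<.62 and abs(p[1])<.12: print(n,t,np.round(e[0],1),np.round(e[1],1),p.round(4),ray(c,u,v,.066).round(4))
E
```

```text
top 150 [288.2 318.2] [12.9 13.1] [0.3999 0.0127 0.04  ] [0.3993 0.0114 0.066 ]
top 150 [295.4 260.9] [103.1 104.8] [0.519  0.0019 0.04  ] [0.5153 0.0008 0.066 ]
top 150 [273.7 280.6] [31.9 36.5] [0.4767 0.0457 0.04  ] [0.4741 0.0435 0.066 ]
top 150 [314.6 283.5] [37.5 37.8] [ 0.4726 -0.0395  0.04  ] [ 0.4701 -0.0395  0.066 ]
top 150 [270.9 278.8] [35.9 37.8] [0.4803 0.0517 0.04  ] [0.4776 0.0494 0.066 ]
top 150 [318.8 241.1] [36.5 37.2] [ 0.5625 -0.0464  0.04  ] [ 0.5577 -0.0462  0.066 ]
top 150 [276.5 236.8] [36.5 37.2] [0.5695 0.0434 0.04  ] [0.5645 0.0413 0.066 ]
top 170 [288.2 318.1] [12.  12.4] [0.4001 0.0129 0.04  ] [0.3995 0.0116 0.066 ]
top 170 [314.6 283.4] [33.9 34. ] [ 0.4727 -0.0396  0.04  ] [ 0.4702 -0.0396  0.066 ]
top 170 [314.5 283.4] [8.9 9. ] [ 0.4727 -0.0394  0.04  ] [ 0.4702 -0.0394  0.066 ]
top 170 [271.5 279.1] [33.6 34.4] [0.4796 0.0504 0.04  ] [0.477  0.0481 0.066 ]
top 170 [271.6 278.6] [8.9 9.6] [0.4806 0.0503 0.04  ] [0.4779 0.048  0.066 ]
top 170 [319.1 241.1] [32.7 33.4] [ 0.5626 -0.0468  0.04  ] [ 0.5578 -0.0466  0.066 ]
top 170 [319. 241.] [8.6 8.9] [ 
[... 992 characters left out ...]
624 -0.0466  0.04  ] [ 0.5577 -0.0464  0.066 ]
top 185 [319.  241.2] [ 9.9 10.4] [ 0.5625 -0.0466  0.04  ] [ 0.5577 -0.0464  0.066 ]
top 185 [276.6 236.8] [31.4 32.2] [0.5696 0.0433 0.04  ] [0.5647 0.0412 0.066 ]
top 185 [276.6 236.6] [ 9.6 10.5] [0.5701 0.0432 0.04  ] [0.5651 0.0411 0.066 ]
top 185 [295.3 260.9] [100.6 102.5] [0.519 0.002 0.04 ] [0.5153 0.001  0.066 ]
top 185 [314.6 283.5] [41.4 41.5] [ 0.4726 -0.0396  0.04  ] [ 0.4701 -0.0395  0.066 ]
top 185 [271.5 279.1] [41.1 41.8] [0.4796 0.0503 0.04  ] [0.477 0.048 0.066]
top 185 [318.9 241.1] [40.3 41.2] [ 0.5626 -0.0465  0.04  ] [ 0.5578 -0.0463  0.066 ]
top 185 [276.6 236.9] [40.3 41. ] [0.5694 0.0433 0.04  ] [0.5644 0.0412 0.066 ]
```

```bash
cat > go.py <<'E'
import sys
from h import *
from scipy.spatial.transform import Rotation as R
o=get_obs();p=np.array(o['ee_pos']);R0=R.from_euler('xyz',o['eef_rot'])
Rt=R.from_euler('xyz',[np.pi,0,np.pi/2])
print('t',o['time_s'],p.round(4),np.round(o['eef_rot'],3),'w',round(o['grip_width'],4),'turn',((R0.inv()*Rt).as_rotvec()/2/np.pi).round(4))
for a in sys.argv[1:]:
    t=np.array([float(x) for x in a.split(',')]);print(a,(R0.inv().apply(t-p)/.25).round(4))
E
python3 go.py .3995,.0115,.15
```

```text
t 0.3 [0.1708 0.5227 0.2243] [-3.141 -0.     2.826] w 0.0935 turn [-1.000e-04  0.000e+00  1.997e-01]
.3995,.0115,.15 [-1.5047 -1.6596  0.2976]
```

play_rows(motion=[[[-0.75,-0.83,0.15,0,0,0.2,-1],[-0.75,-0.83,0.15,0,0,0.2,-1],[-0.75,-0.83,0.15,0,0,0.2,-1],[-0.75,-0.83,0.15,0,0,0.2,-1],[-0.75,-0.83,0.15,0,0,0.2,-1],[-0.75,-0.83,0.15,0,0,0.2,-1],[-0.75,-0.83,0.15,0,0,0.2,-1],[-0.75,-0.83,0.15,0,0,0.2,-1],[-0.75,-0.83,0.15,0,0,0.2,-1],[-0.75,-0.83,0.15,0,0,0.2,-1]]])

```text
time_s: 1.3
ee_pos: [0.2846, 0.2672, 0.187]
eef_rot: [3.141, -0.0, 1.568]
force: [0.1, 0.5, -1.4]
grip_width: 0.0173
grip_force: 0.0
```

```bash
python3 go.py .3995,.0115,.11 .3995,.0115,.085 .3995,.0115,.077
```

```text
t 1.3 [0.2846 0.2672 0.187 ] [ 3.141 -0.     1.568] w 0.0173 turn [ 0.     -0.     -0.0004]
.3995,.0115,.11 [-1.0218  0.4621  0.308 ]
.3995,.0115,.085 [-1.0218  0.462   0.408 ]
.3995,.0115,.077 [-1.0218  0.462   0.44  ]
```

play_rows(motion=[[[-1,0.46,0.1,0,0,0,-1],[-1,0.46,0.1,0,0,0,-1],[-1,0.46,0.1,0,0,0,-1],[-1,0.46,0.1,0,0,0,-1],[-1,0.46,0.1,0,0,0,-1],[-1,0.46,0.1,0,0,0,-1],[-1,0.46,0.308,0,0,0,-1],[-1,0.46,0.308,0,0,0,-1],[-1,0.46,0.38,0,0,0,-1],[-1,0.46,0.38,0,0,0,-1]]])

```text
time_s: 2.3
ee_pos: [0.3985, 0.0176, 0.0918]
eef_rot: [-3.139, -0.0, 1.571]
force: [0.6, -0.4, 0.0]
grip_width: 0.0005
grip_force: 0.0
```

```bash
python3 go.py .3995,.0115,.08 .3995,.0115,.078
```

```text
t 2.3 [0.3985 0.0176 0.0918] [-3.139 -0.     1.571] w 0.0005 turn [-0.0004 -0.      0.0001]
.3995,.0115,.08 [-0.0245  0.0042  0.0471]
.3995,.0115,.078 [-0.0245  0.0042  0.0551]
```

play_rows(motion=[[[-0.024,0.004,0,0,0,0,-1],[-0.024,0.004,0.028,0,0,0,-1],[-0.024,0.004,0.04,0,0,0,-1],[-0.024,0.004,0.048,0,0,0,-1],[-0.024,0.004,0.052,0,0,0,-1],[-0.024,0.004,0.054,0,0,0,-1],[-0.024,0.004,0.054,0,0,0,-1]]])

```text
time_s: 3.0
ee_pos: [0.4007, 0.011, 0.0791]
eef_rot: [3.14, 0.0, 1.569]
force: [0.6, -1.3, 9.8]
grip_width: 0.0005
grip_force: 5.1
```

play_rows(motion=[[[0,0,0.004,0,0,0,-1],[0,0,0.006,0,0,0,-1],[0,0,0.006,0,0,0,-1],[0,0,0.006,0,0,0,-1]]])

```text
time_s: 3.4
ee_pos: [0.4009, 0.011, 0.0787]
eef_rot: [3.14, 0.0, 1.569]
force: [-8.5, -1.4, 31.4]
grip_width: 0.0005
grip_force: 15.9
```

play_rows(motion=[[[0,0,-0.2,0,0,0,-1],[0,0,-0.28,0,0,0,-1],[-0.75,0.184,-0.28,0,0,0,0.7],[-0.75,0.184,-0.28,0,0,0,0.7],[-0.75,0.184,-0.28,0,0,0,0.7],[-0.75,0.184,-0.28,0,0,0,0.7],[-0.75,0.184,-0.28,0,0,0,0.7],[-0.75,0.184,-0.28,0,0,0,0.7]]])

```text
time_s: 4.2
ee_pos: [0.4453, -0.1765, 0.1463]
eef_rot: [-3.14, -0.001, 1.568]
force: [-0.9, 0.4, -0.7]
grip_width: 0.0454
grip_force: 0.0
```

```bash
python3 go.py .4469,-.176,.06 .4469,-.176,.026
python3 - <<'E'
from h import *
for n in('top','scene'):
    c=snap(n,n+'1.png')
    for b in blobs(c,100,700):
        print(n,b[0],np.round(b[1:5],1),ray(c,b[1],b[2],.016).round(4))
E
```

```text
t 4.2 [ 0.4453 -0.1765  0.1463] [-3.140e+00 -1.000e-03  1.568e+00] w 0.0454 turn [-0.0002 -0.0002 -0.0005]
.4469,-.176,.06 [0.0016 0.0068 0.3454]
.4469,-.176,.026 [0.0015 0.0071 0.4814]
top yellow [442.1 253.4 438.   12.7] [ 0.5467 -0.3144  0.016 ]
top blue [534.8 227.7 296.   16. ] [ 0.609  -0.5207  0.016 ]
top blue [296.2 155.6 385.5  31.9] [0.7602 0.0086 0.016 ]
scene yellow [215.2 261.3 359.5  11.6] [ 0.55   -0.3141  0.016 ]
scene blue [362.2 339.7 470.   34.2] [0.7643 0.0141 0.016 ]
scene blue [132.  248.6 214.5  11.8] [ 0.5007 -0.5188  0.016 ]
scene blue [272.1 222.2 288.5  10.4] [ 0.4486 -0.1765  0.016 ]
scene green [215.9 216.3 271.   10.3] [ 0.4208 -0.3186  0.016 ]
```

play_rows(motion=[[[0.001,0.006,0.25,0,0,0,0.7],[0.001,0.006,0.25,0,0,0,0.7],[0.001,0.006,0.25,0,0,0,0.7],[0.001,0.006,0.25,0,0,0,0.7],[0.001,0.006,0.4,0,0,0,0.7],[0.001,0.006,0.48,0,0,0,0.7],[0.001,0.006,0.48,0,0,0,0.7],[0.001,0.006,0.48,0,0,0,0.7]]])

```text
time_s: 5.1
ee_pos: [0.4481, -0.1765, 0.0286]
eef_rot: [3.14, 0.001, 1.569]
force: [-0.1, -0.6, 0.4]
grip_width: 0.0797
grip_force: 0.0
```

play_rows(motion=[[[0,0,0,0,0,0,-0.2],[0,0,0,0,0,0,-0.2],[0,0,0,0,0,0,-0.2],[0,0,0,0,0,0,-0.2],[0,0,0,0,0,0,-0.2],[0,0,0,0,0,0,-0.2]]], grip_force=25)

```text
time_s: 5.7
ee_pos: [0.4476, -0.1763, 0.0275]
eef_rot: [3.141, 0.0, 1.569]
force: [-1.9, 0.7, 7.1]
grip_width: 0.0544
grip_force: 25.0
```

```bash
python3 go.py .4726,-.0395,.12 .4726,-.0395,.075 .4726,-.0395,.068
```

```text
t 5.7 [ 0.4476 -0.1763  0.0275] [3.141 0.    1.569] w 0.0544 turn [ 0.0001  0.0001 -0.0003]
.4726,-.0395,.12 [ 0.5474  0.0993 -0.3701]
.4726,-.0395,.075 [ 0.5474  0.0992 -0.1901]
.4726,-.0395,.068 [ 0.5474  0.0991 -0.1621]
```

play_rows(motion=[[[0,0,-0.2,0,0,0,-0.2],[0,0,-0.37,0,0,0,-0.2],[0,0,-0.37,0,0,0,-0.2],[0.15,0.03,-0.37,0,0,0,-0.2],[0.35,0.06,-0.37,0,0,0,-0.2],[0.5,0.1,-0.37,0,0,0,-0.2],[0.547,0.1,-0.37,0,0,0,-0.2],[0.547,0.1,-0.37,0,0,0,-0.2]]])

```text
time_s: 6.5
ee_pos: [0.4723, -0.0383, 0.1188]
eef_rot: [-3.141, -0.0, 1.572]
force: [-0.2, -1.5, -1.4]
grip_width: 0.0542
grip_force: 25.0
```

```bash
python3 go.py .4726,-.0395,.075 .4726,-.0395,.068
```

```text
t 6.5 [ 0.4723 -0.0383  0.1188] [-3.141 -0.     1.572] w 0.0542 turn [-0.0001 -0.      0.0001]
.4726,-.0395,.075 [-0.0047  0.0013  0.1754]
.4726,-.0395,.068 [-0.0047  0.0013  0.2034]
```

play_rows(motion=[[[-0.004,0.001,0.1,0,0,0,-0.2],[-0.004,0.001,0.17,0,0,0,-0.2],[-0.004,0.001,0.185,0,0,0,-0.2],[-0.004,0.001,0.195,0,0,0,-0.2],[-0.004,0.001,0.202,0,0,0,-0.2],[-0.004,0.001,0.204,0,0,0,-0.2],[-0.004,0.001,0.204,0,0,0,-0.2]]])

```text
time_s: 7.2
ee_pos: [0.4731, -0.0406, 0.0689]
eef_rot: [3.141, 0.0, 1.569]
force: [-0.8, 0.6, -0.8]
grip_width: 0.0543
grip_force: 25.0
```

play_rows(motion=[[[0,0,0.003,0,0,0,-0.2],[0,0,0.005,0,0,0,-0.2],[0,0,0.006,0,0,0,-0.2],[0,0,0.006,0,0,0,-0.2]]])

```text
time_s: 7.6
ee_pos: [0.473, -0.0405, 0.0675]
eef_rot: [3.141, 0.0, 1.569]
force: [-3.1, 0.6, 7.4]
grip_width: 0.0539
grip_force: 25.0
```

play_rows(motion=[[[0,0,0,0,0,0,0.6],[0,0,0,0,0,0,0.6],[0,0,0,0,0,0,0.6],[0,0,-0.1,0,0,0,0.6],[0,0,-0.25,0,0,0,0.6],[0,0,-0.33,0,0,0,0.6],[0,0,-0.33,0,0,0,0.6],[-0.5,0,-0.33,0,0,0,0.7],[-0.9,-0.1,-0.33,0,0,0,0.7],[-0.9,-0.1,-0.33,0,0,0,0.7]]])

```text
time_s: 8.6
ee_pos: [0.4577, -0.1908, 0.1482]
eef_rot: [-3.14, -0.001, 1.57]
force: [0.5, -0.5, 0.4]
grip_width: 0.0798
grip_force: 0.0
```

```bash
python3 go.py .4187,-.3187,.15 
python3 - <<'E'
from h import *
for n in('top','scene'):
    c=snap(n)
    for b in blobs(c,100,700):
        p=ray(c,b[1],b[2],.016)
        if p[1]<.1:print(n,b[0],np.round(b[1:5],1),p.round(4),ray(c,b[1],b[2],.056).round(4))
E
```

```text
t 8.6 [ 0.4577 -0.1908  0.1482] [-3.14e+00 -1.00e-03  1.57e+00] w 0.0798 turn [-0.0002 -0.0001 -0.0001]
.4187,-.3187,.15 [-0.5118 -0.1557 -0.0073]
top yellow [445.  247.9 137.   11.4] [ 0.5589 -0.3209  0.016 ] [ 0.5519 -0.3101  0.056 ]
top blue [315.  282.8 464.   12.6] [ 0.4764 -0.0404  0.016 ] [ 0.4725 -0.0403  0.056 ]
top blue [534.8 227.7 291.5  16. ] [ 0.609  -0.5207  0.016 ] [ 0.6001 -0.5022  0.056 ]
top blue [295.3 154.2 386.5  31.9] [0.7632 0.0108 0.016 ] [0.7484 0.0089 0.056 ]
scene yellow [215.2 261.3 357.5  11.5] [ 0.55   -0.3141  0.016 ] [ 0.5716 -0.3049  0.056 ]
scene blue [362.1 339.7 466.   34.2] [0.7644 0.014  0.016 ] [0.7771 0.0096 0.056 ]
scene blue [132.1 248.6 227.   11.9] [ 0.5008 -0.5187  0.016 ] [ 0.5245 -0.501   0.056 ]
scene blue [327.  219.6 312.   10.6] [ 0.4506 -0.0387  0.016 ] [ 0.4764 -0.0409  0.056 ]
scene green [215.9 216.4 272.5  10.4] [ 0.421  -0.3188  0.016 ] [ 0.448  -0.3094  0.056 ]
```

play_rows(motion=[[[-0.512,-0.156,0,0,0,0,0.7],[-0.512,-0.156,0,0,0,0,0.7],[-0.512,-0.156,0,0,0,0,0.7],[-0.512,-0.156,0.1,0,0,0,0.7],[-0.512,-0.156,0.25,0,0,0,0.7],[-0.512,-0.156,0.4,0,0,0,0.7],[-0.512,-0.156,0.485,0,0,0,0.7],[-0.512,-0.156,0.485,0,0,0,0.7],[-0.512,-0.156,0.485,0,0,0,0.7],[-0.512,-0.156,0.485,0,0,0,0.7]]])

```text
time_s: 9.7
ee_pos: [0.4198, -0.3176, 0.0293]
eef_rot: [3.14, 0.001, 1.569]
force: [0.3, 0.5, 0.7]
grip_width: 0.08
grip_force: 0.0
```

play_rows(motion=[[[0,0,0,0,0,0,-0.2],[0,0,0,0,0,0,-0.2],[0,0,0,0,0,0,-0.2],[0,0,0,0,0,0,-0.2],[0,0,0,0,0,0,-0.2]]], grip_force=25)

```text
time_s: 10.2
ee_pos: [0.4193, -0.3175, 0.0285]
eef_rot: [3.141, 0.0, 1.569]
force: [-1.2, 1.7, 5.7]
grip_width: 0.054
grip_force: 25.0
```

```bash
python3 go.py .4797,.0503,.12
```

```text
t 10.2 [ 0.4193 -0.3175  0.0285] [3.141 0.    1.569] w 0.054 turn [ 0.      0.     -0.0003]
.4797,.0503,.12 [ 1.4715  0.2392 -0.3662]
```

play_rows(motion=[[[0,0,-0.2,0,0,0,-0.2],[0,0,-0.37,0,0,0,-0.2],[0,0,-0.37,0,0,0,-0.2],[0.15,0.03,-0.37,0,0,0,-0.2],[0.35,0.07,-0.37,0,0,0,-0.2],[0.55,0.1,-0.37,0,0,0,-0.2],[0.75,0.14,-0.37,0,0,0,-0.2],[0.9,0.2,-0.37,0,0,0,-0.2],[1,0.239,-0.37,0,0,0,-0.2],[1,0.239,-0.37,0,0,0,-0.2]]])

```text
time_s: 11.2
ee_pos: [0.4798, -0.0649, 0.1199]
eef_rot: [-3.141, -0.0, 1.573]
force: [0.4, -0.5, -0.5]
grip_width: 0.0538
grip_force: 25.0
```

```bash
python3 go.py .4797,.0503,.12 .4797,.0503,.068
```

```text
t 11.2 [ 0.4798 -0.0649  0.1199] [-3.141 -0.     1.573] w 0.0538 turn [-0.0001 -0.0001  0.0003]
.4797,.0503,.12 [ 4.607e-01  4.000e-04 -1.000e-04]
.4797,.0503,.068 [0.4606 0.0005 0.2079]
```

play_rows(motion=[[[0.2,0,0,0,0,0,-0.2],[0.4,0,0,0,0,0,-0.2],[0.458,0,0,0,0,0,-0.2],[0.458,0,0.1,0,0,0,-0.2],[0.458,0,0.17,0,0,0,-0.2],[0.458,0,0.195,0,0,0,-0.2],[0.458,0,0.203,0,0,0,-0.2],[0.458,0,0.209,0,0,0,-0.2],[0.458,0,0.212,0,0,0,-0.2],[0.458,0,0.212,0,0,0,-0.2]]])

```text
time_s: 12.2
ee_pos: [0.48, 0.0467, 0.0685]
eef_rot: [3.141, 0.0, 1.569]
force: [-2.0, -1.6, 3.9]
grip_width: 0.0543
grip_force: 25.0
```

play_rows(motion=[[[0,0,0,0,0,0,0.6],[0,0,0,0,0,0,0.6],[0,0,0,0,0,0,0.6],[0,0,-0.1,0,0,0,0.6],[0,0,-0.25,0,0,0,0.6],[0,0,-0.33,0,0,0,0.6],[-0.3,0.08,-0.33,0,0,0,0.7],[-0.6,0.16,-0.33,0,0,0,0.7],[-1,0.27,-0.33,0,0,0,0.7],[-1,0.27,-0.33,0,0,0,0.7]]])

```text
time_s: 13.2
ee_pos: [0.5315, -0.1482, 0.1504]
eef_rot: [3.141, 0.0, 1.569]
force: [0.4, 0.2, 0.3]
grip_width: 0.08
grip_force: 0.0
```

```bash
python3 go.py .548,-.314,.15 .548,-.314,.028
python3 - <<'E'
from h import *
for n in('top','scene'):
    c=snap(n)
    for b in blobs(c,100,700):
        p=ray(c,b[1],b[2],.016)
        if -.45<p[1]<.1:print(n,b[0],np.round(b[1:5],1),p.round(4),ray(c,b[1],b[2],.056).round(4))
E
```

```text
t 13.2 [ 0.5315 -0.1482  0.1504] [3.141 0.    1.569] w 0.08 turn [ 0.0001  0.     -0.0002]
.548,-.314,.15 [-0.6633  0.0667  0.0017]
.548,-.314,.028 [-0.6632  0.0665  0.4897]
top yellow [442.8 254.  415.   12.6] [ 0.5453 -0.3158  0.016 ] [ 0.5388 -0.3052  0.056 ]
top blue [314.8 282.6 449.5  12.9] [ 0.4768 -0.0399  0.016 ] [ 0.4729 -0.0399  0.056 ]
top blue [297.5 156.7 387.   31.8] [0.7575 0.0057 0.016 ] [0.7429 0.004  0.056 ]
top green [273.6 278.5 436.   12.3] [0.4835 0.048  0.016 ] [0.4794 0.0447 0.056 ]
scene yellow [215.2 261.2 356.5  11.6] [ 0.5496 -0.3141  0.016 ] [ 0.5712 -0.3049  0.056 ]
scene blue [362.2 339.7 463.5  34.1] [0.7644 0.0141 0.016 ] [0.7771 0.0096 0.056 ]
scene blue [327.  219.6 311.   10.6] [ 0.4506 -0.0386  0.016 ] [ 0.4764 -0.0409  0.056 ]
scene green [362.3 220.1 298.5  10.6] [0.4584 0.0495 0.016 ] [0.4839 0.0436 0.056 ]
```

play_rows(motion=[[[-0.665,0.066,0,0,0,0,0.7],[-0.665,0.066,0,0,0,0,0.7],[-0.665,0.066,0,0,0,0,0.7],[-0.665,0.066,0,0,0,0,0.7],[-0.665,0.066,0.2,0,0,0,0.7],[-0.665,0.066,0.35,0,0,0,0.7],[-0.665,0.066,0.46,0,0,0,0.7],[-0.665,0.066,0.492,0,0,0,0.7],[-0.665,0.066,0.492,0,0,0,0.7],[-0.665,0.066,0.492,0,0,0,0.7]]])

```text
time_s: 14.3
ee_pos: [0.5483, -0.3126, 0.0289]
eef_rot: [3.14, 0.001, 1.569]
force: [-0.5, 0.6, 0.9]
grip_width: 0.08
grip_force: 0.0
```

play_rows(motion=[[[0,0,0,0,0,0,-0.2],[0,0,0,0,0,0,-0.2],[0,0,0,0,0,0,-0.2],[0,0,0,0,0,0,-0.2],[0,0,0,0,0,0,-0.2]]], grip_force=25)

```text
time_s: 14.8
ee_pos: [0.5477, -0.3126, 0.0278]
eef_rot: [3.141, 0.0, 1.569]
force: [-0.8, 1.0, 4.8]
grip_width: 0.0544
grip_force: 25.0
```

```bash
python3 go.py .5626,-.0466,.12
```

```text
t 14.8 [ 0.5477 -0.3126  0.0278] [3.141 0.    1.569] w 0.0544 turn [ 0.0001  0.0001 -0.0003]
.5626,-.0466,.12 [ 1.0639  0.058  -0.3694]
```

play_rows(motion=[[[0,0,-0.2,0,0,0,-0.2],[0,0,-0.37,0,0,0,-0.2],[0,0,-0.37,0,0,0,-0.2],[0.15,0.01,-0.37,0,0,0,-0.2],[0.35,0.02,-0.37,0,0,0,-0.2],[0.55,0.03,-0.37,0,0,0,-0.2],[0.75,0.04,-0.37,0,0,0,-0.2],[0.9,0.05,-0.37,0,0,0,-0.2],[1,0.058,-0.37,0,0,0,-0.2],[1,0.058,-0.37,0,0,0,-0.2]]])

```text
time_s: 15.8
ee_pos: [0.5623, -0.0597, 0.1191]
eef_rot: [-3.141, -0.0, 1.572]
force: [0.1, 0.4, -0.7]
grip_width: 0.0539
grip_force: 25.0
```

```bash
python3 go.py .5626,-.0466,.12 .5626,-.0466,.068
```

```text
t 15.8 [ 0.5623 -0.0597  0.1191] [-3.141 -0.     1.572] w 0.0539 turn [-0.0001 -0.0001  0.0003]
.5626,-.0466,.12 [ 0.0525  0.0012 -0.0035]
.5626,-.0466,.068 [0.0524 0.0014 0.2045]
```

play_rows(motion=[[[0.055,0.001,0,0,0,0,-0.2],[0.055,0.001,0,0,0,0,-0.2],[0.055,0.001,0.1,0,0,0,-0.2],[0.055,0.001,0.17,0,0,0,-0.2],[0.055,0.001,0.192,0,0,0,-0.2],[0.055,0.001,0.2,0,0,0,-0.2],[0.055,0.001,0.206,0,0,0,-0.2],[0.055,0.001,0.21,0,0,0,-0.2],[0.055,0.001,0.21,0,0,0,-0.2]]])

```text
time_s: 16.7
ee_pos: [0.563, -0.0489, 0.0677]
eef_rot: [3.141, 0.0, 1.569]
force: [-0.0, 0.5, 0.5]
grip_width: 0.0542
grip_force: 25.0
```

Release after a 0.5 mm further lowering, then back towards the button.

play_rows(motion=[[[0,0,0.002,0,0,0,-0.2],[0,0,0.002,0,0,0,0.6],[0,0,0.002,0,0,0,0.6],[0,0,0.002,0,0,0,0.6],[0,0,-0.15,0,0,0,0.6],[0,0,-0.33,0,0,0,0.6],[0.05,-0.2,-0.33,0,0,0,-1],[0.15,-0.4,-0.33,0,0,0,-1],[0.24,-0.64,-0.33,0,0,0,-1],[0.24,-0.64,-0.33,0,0,0,-1]]])

```text
time_s: 17.7
ee_pos: [0.3998, 0.0125, 0.1495]
eef_rot: [-3.141, -0.0, 1.57]
force: [1.3, -0.2, -1.1]
grip_width: 0.0468
grip_force: 0.0
```

```bash
python3 go.py .3995,.0115,.095 .3995,.0115,.078
python3 - <<'E'
from h import *
for n in('top','scene'):
    c=snap(n,n+'2.png')
    for b in blobs(c,100,700):
        p=ray(c,b[1],b[2],.056)
        if -.45<p[1]<.1:print(n,b[0],np.round(b[1:5],1),p.round(4))
E
```

```text
t 17.7 [0.3998 0.0125 0.1495] [-3.141 -0.     1.57 ] w 0.0468 turn [-0.0001 -0.     -0.0001]
.3995,.0115,.095 [-0.0041 -0.0009  0.218 ]
.3995,.0115,.078 [-0.0041 -0.0008  0.286 ]
top yellow [321.  240.  451.   12.4] [ 0.5622 -0.0506  0.056 ]
top blue [315.2 281.8 253.   13. ] [ 0.4747 -0.0408  0.056 ]
top blue [295.2 154.2 388.5  31.9] [0.7484 0.009  0.056 ]
scene yellow [325.4 252.7 358.   11.3] [ 0.5666 -0.0513  0.056 ]
scene blue [362.2 339.7 467.   34.2] [0.7771 0.0096 0.056 ]
scene blue [327.  219.6 315.   10.6] [ 0.4763 -0.041   0.056 ]
scene green [362.5 220.1 295.5  10.5] [0.4839 0.044  0.056 ]
```

View pics/scene2.png

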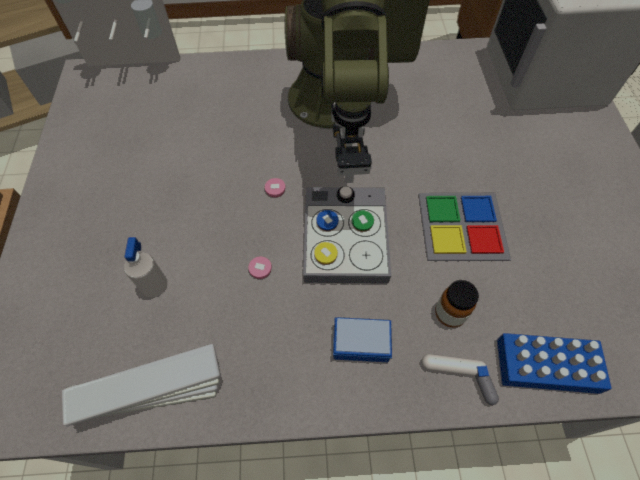

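The scene view shows blue (327,220), green (362,220) and yellow (325,253) each inside a ring, with the fourth ring empty. The gripper is above the button, so I'll press it now.

play_rows(motion=[[[-0.006,0,0.1,0,0,0,-1],[-0.006,0,0.15,0,0,0,-1],[-0.006,0,0.2,0,0,0,-1],[-0.006,0,0.23,0,0,0,-1],[-0.006,0,0.26,0,0,0,-1],[-0.006,0,0.275,0,0,0,-1],[-0.006,0,0.284,0,0,0,-1],[-0.006,0,0.288,0,0,0,-1],[-0.006,0,0.29,0,0,0,-1],[-0.006,0,0.29,0,0,0,-1]]])

```text
time_s: 18.8
ee_pos: [0.4034, 0.0099, 0.0788]
eef_rot: [3.14, 0.0, 1.569]
force: [-9.0, -1.6, 27.0]
grip_width: 0.0004
grip_force: 13.1
```

Fully down: 27 N at the same depth as the first press. Let it up and look.

play_rows(motion=[[[0,0,-0.1,0,0,0,-1],[0,0,-0.28,0,0,0,-1],[0,0,-0.28,0,0,0,0.6],[0,0,-0.28,0,0,0,0.6],[0,0,-0.28,0,0,0,0.6]]])

```text
time_s: 19.3
ee_pos: [0.4024, 0.01, 0.1464]
eef_rot: [-3.14, -0.0, 1.569]
force: [-0.1, -0.2, 0.2]
grip_width: 0.0212
grip_force: 0.0
```

```bash
python3 go.py .4815,.044,.15 .4815,.044,.068
python3 - <<'E'
from h import *
for n in('scene',):
    c=snap(n)
    for b in blobs(c,100,700):
        p=ray(c,b[1],b[2],.056)
        if -.45<p[1]<.1:print(n,b[0],np.round(b[1:5],1),p.round(4))
E
```

```text
t 19.3 [0.4024 0.01   0.1464] [-3.14  -0.     1.569] w 0.0212 turn [-0.0002 -0.     -0.0003]
.4815,.044,.15 [ 0.1363  0.3161 -0.0146]
.4815,.044,.068 [0.1363 0.3165 0.3134]
scene yellow [325.4 252.7 359.   11.3] [ 0.5666 -0.0514  0.056 ]
scene blue [362.2 339.7 464.5  34.1] [0.7771 0.0096 0.056 ]
scene blue [327.  219.6 314.   10.6] [ 0.4762 -0.0409  0.056 ]
scene green [362.4 220.1 298.5  10.6] [0.4838 0.0436 0.056 ]
```

play_rows(motion=[[[0.136,0.316,0,0,0,0,0.6],[0.136,0.316,0,0,0,0,0.6],[0.136,0.316,0,0,0,0,0.6],[0.136,0.316,0,0,0,0,0.6],[0.136,0.316,0,0,0,0,0.6],[0.136,0.316,0.15,0,0,0,0.6],[0.136,0.316,0.26,0,0,0,0.6],[0.136,0.316,0.312,0,0,0,0.6],[0.136,0.316,0.312,0,0,0,0.6],[0.136,0.316,0.312,0,0,0,0.6]]])

```text
time_s: 20.35
ee_pos: [0.4822, 0.0437, 0.0702]
eef_rot: [3.141, -0.0, 1.569]
force: [0.6, -0.2, -0.1]
grip_width: 0.0754
grip_force: 0.0
```

play_rows(motion=[[[0,0,0,0,0,0,-0.2],[0,0,0,0,0,0,-0.2],[0,0,0,0,0,0,-0.2],[0,0,0,0,0,0,-0.2],[0,0,0,0,0,0,-0.2]]], grip_force=25)

```text
time_s: 20.85
ee_pos: [0.4821, 0.0439, 0.0698]
eef_rot: [3.141, 0.0, 1.569]
force: [-1.9, 0.1, 6.6]
grip_width: 0.0535
grip_force: 25.0
```

```bash
python3 go.py .4362,.257,.12
```

```text
t 20.85 [0.4821 0.0439 0.0698] [3.141 0.    1.569] w 0.0535 turn [ 0.0001  0.     -0.0003]
.4362,.257,.12 [ 0.8521 -0.1849 -0.201 ]
```

play_rows(motion=[[[0,0,-0.1,0,0,0,-0.2],[0,0,-0.2,0,0,0,-0.2],[0.1,-0.02,-0.2,0,0,0,-0.2],[0.25,-0.06,-0.2,0,0,0,-0.2],[0.4,-0.1,-0.2,0,0,0,-0.2],[0.55,-0.14,-0.2,0,0,0,-0.2],[0.7,-0.18,-0.2,0,0,0,-0.2],[0.82,-0.185,-0.2,0,0,0,-0.2],[0.852,-0.185,-0.2,0,0,0,-0.2],[0.852,-0.185,-0.2,0,0,0,-0.2]]])

```text
time_s: 21.85
ee_pos: [0.4358, 0.2574, 0.119]
eef_rot: [-3.141, 0.0, 1.571]
force: [0.2, -0.3, -0.3]
grip_width: 0.0538
grip_force: 25.0
```

```bash
python3 go.py .4362,.257,.041
```

```text
t 21.85 [0.4358 0.2574 0.119 ] [-3.141  0.     1.571] w 0.0538 turn [-0.  0.  0.]
.4362,.257,.041 [-0.0017  0.0016  0.3122]
```

play_rows(motion=[[[0,0,0.1,0,0,0,-0.2],[0,0,0.2,0,0,0,-0.2],[0,0,0.27,0,0,0,-0.2],[0,0,0.295,0,0,0,-0.2],[0,0,0.304,0,0,0,-0.2],[0,0,0.31,0,0,0,-0.2],[0,0,0.315,0,0,0,-0.2],[0,0,0.317,0,0,0,-0.2],[0,0,0.317,0,0,0,-0.2]]])

```text
time_s: 22.75
ee_pos: [0.4364, 0.257, 0.0408]
eef_rot: [3.14, -0.0, 1.569]
force: [-0.8, -1.2, 5.3]
grip_width: 0.0537
grip_force: 25.0
```

play_rows(motion=[[[0,0,0,0,0,0,0.6],[0,0,0,0,0,0,0.6],[0,0,0,0,0,0,0.6],[0,0,-0.15,0,0,0,0.6],[0,0,-0.35,0,0,0,0.6],[0,0,-0.42,0,0,0,0.6],[-0.3,0.05,-0.42,0,0,0,0.6],[-0.6,0.1,-0.42,0,0,0,0.6],[-1,0.153,-0.42,0,0,0,0.6],[-1,0.153,-0.42,0,0,0,0.6]]])

```text
time_s: 23.75
ee_pos: [0.4662, 0.0575, 0.1452]
eef_rot: [3.141, -0.0, 1.57]
force: [1.5, -0.6, -0.6]
grip_width: 0.0752
grip_force: 0.0
```

```bash
python3 go.py .4745,-.041,.15 .4745,-.041,.068
python3 - <<'E'
from h import *
for n in('scene','top'):
    c=snap(n,n+'3.png')
    for b in blobs(c,100,2000):
        p=ray(c,b[1],b[2],.056)
        if -.45<p[1]<.5:print(n,b[0],np.round(b[1:5],1),p.round(4),ray(c,b[1],b[2],.027).round(4))
E
python3 -c "
import cv2;a=cv2.imread('pics/top3.png')[220:340,90:350];cv2.imwrite('pics/c3.png',cv2.resize(a,None,fx=3,fy=3))"
```

```text
t 23.75 [0.4662 0.0575 0.1452] [ 3.141 -0.     1.57 ] w 0.0752 turn [ 0.0001 -0.     -0.0002]
.4745,-.041,.15 [-0.394   0.0335 -0.0194]
.4745,-.041,.068 [-0.394   0.0333  0.3086]
scene yellow [325.4 252.7 358.   11.2] [ 0.5668 -0.0513  0.056 ] [ 0.5509 -0.05    0.027 ]
scene yellow [447.7 239.1 863.   21.8] [0.5502 0.2362 0.056 ] [0.5339 0.2465 0.027 ]
scene blue [362.2 339.7 464.   34.2] [0.7771 0.0096 0.056 ] [0.7678 0.0128 0.027 ]
scene blue [327.  219.7 310.   10.6] [ 0.4767 -0.041   0.056 ] [ 0.458  -0.0393  0.027 ]
scene blue [478.3 208.6 746.5  20.9] [0.4706 0.3278 0.056 ] [0.4517 0.341  0.027 ]
scene green [442.7 208.6 723.5  19.7] [0.4645 0.2419 0.056 ] [0.4455 0.2525 0.027 ]
scene red [484.7 239.  862.   22.2] [0.556  0.3217 0.056 ] [0.5398 0.3348 0.027 ]
top yellow [ 179.2  257.5 1200.5   24.7] [0.518  0.2403 0.056 ] [0.5222 0.2484 0.027 ]
top yellow [321.  240.  449.   12.4] [ 0.5622 -0.0506  0.056 ] [ 0.5676 -0.051   0.027 ]
top blue [ 130.6  295.7 1249.5   25.7] [0.4376 0.3322 0.056 ] [0.4394 0.3429 0.027 ]
top blue [315.  282.8 457.5  12.6] [ 0.4724 -0.0404  0.056 ] [ 0.4752 -0.0405  0.027 ]
top blue [297.4 156.7 387.   31.8] [0.7428 0.0041 0.056 ] [0.7534 0.0053 0.027 ]
top green [ 173.4  299.5 1166.5   24.6] [0.4318 0.2457 0.056 ] [0.4334 0.2539 0.027 ]
top red [ 137.3  253.7 1235.5   25.4] [0.5237 0.3267 0.056 ] [0.528  0.3372 0.027 ]
```

View pics/c3.png

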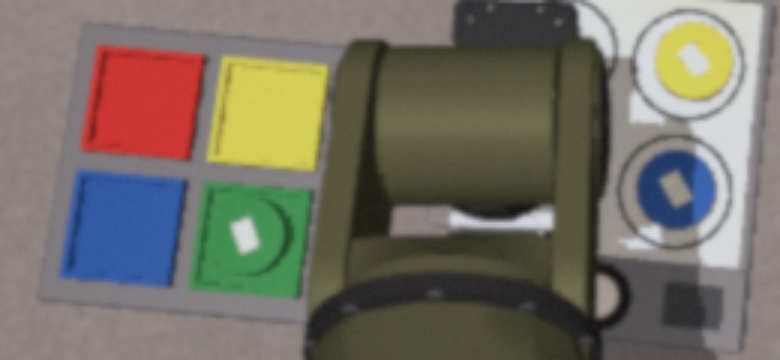

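The crop shows the green dish flat in the green nest, with its label at about (172,299) in the full frame against the nest centre (173,300). Yellow and blue are still in their rings.

play_rows(motion=[[[-0.394,0.033,0,0,0,0,0.6],[-0.394,0.033,0,0,0,0,0.6],[-0.394,0.033,0,0,0,0,0.6],[-0.394,0.033,0,0,0,0,0.6],[-0.394,0.033,0.15,0,0,0,0.6],[-0.394,0.033,0.26,0,0,0,0.6],[-0.394,0.033,0.312,0,0,0,0.6],[-0.394,0.033,0.314,0,0,0,0.6],[-0.394,0.033,0.314,0,0,0,0.6]]])

```text
time_s: 24.75
ee_pos: [0.4749, -0.0386, 0.0673]
eef_rot: [3.141, 0.0, 1.57]
force: [0.4, 1.2, 0.6]
grip_width: 0.0753
grip_force: 0.0
```

play_rows(motion=[[[0,0,0,0,0,0,-0.2],[0,0,0,0,0,0,-0.2],[0,0,0,0,0,0,-0.2],[0,0,0,0,0,0,-0.2],[0,0,0,0,0,0,-0.2]]], grip_force=25)

```text
time_s: 25.25
ee_pos: [0.4748, -0.0393, 0.0671]
eef_rot: [3.141, 0.0, 1.569]
force: [-1.0, 1.1, 6.6]
grip_width: 0.0543
grip_force: 25.0
```

```bash
python3 go.py .4424,.3468,.12
```

```text
t 25.25 [ 0.4748 -0.0393  0.0671] [3.141 0.    1.569] w 0.0543 turn [ 0.0002  0.     -0.0003]
.4424,.3468,.12 [ 1.544  -0.1319 -0.2119]
```

play_rows(motion=[[[0,0,-0.12,0,0,0,-0.2],[0,0,-0.24,0,0,0,-0.2],[0.1,-0.01,-0.24,0,0,0,-0.2],[0.25,-0.03,-0.24,0,0,0,-0.2],[0.4,-0.05,-0.24,0,0,0,-0.2],[0.55,-0.07,-0.24,0,0,0,-0.2],[0.7,-0.09,-0.24,0,0,0,-0.2],[0.85,-0.11,-0.24,0,0,0,-0.2],[1,-0.132,-0.24,0,0,0,-0.2],[1,-0.132,-0.24,0,0,0,-0.2]]])

```text
time_s: 26.25
ee_pos: [0.4411, 0.214, 0.1265]
eef_rot: [3.141, -0.001, 1.573]
force: [0.3, 0.3, -0.0]
grip_width: 0.0544
grip_force: 25.0
```

```bash
python3 go.py .4424,.3468,.125
```

```text
t 26.25 [0.4411 0.214  0.1265] [ 3.141e+00 -1.000e-03  1.573e+00] w 0.0544 turn [ 0.     -0.0001  0.0003]
.4424,.3468,.125 [0.5313 0.0063 0.0064]
```

play_rows(motion=[[[0.15,0.002,0,0,0,0,-0.2],[0.3,0.003,0,0,0,0,-0.2],[0.45,0.004,0,0,0,0,-0.2],[0.531,0.005,0,0,0,0,-0.2],[0.531,0.005,0.05,0,0,0,-0.2],[0.531,0.005,0.15,0,0,0,-0.2],[0.531,0.005,0.25,0,0,0,-0.2],[0.531,0.005,0.31,0,0,0,-0.2],[0.531,0.005,0.335,0,0,0,-0.2],[0.531,0.005,0.335,0,0,0,-0.2]]])

```text
time_s: 27.25
ee_pos: [0.4434, 0.343, 0.0424]
eef_rot: [-3.141, 0.001, 1.569]
force: [-0.9, -0.2, -0.6]
grip_width: 0.0542
grip_force: 25.0
```

```bash
python3 go.py .4424,.3468,.0381
```

```text
t 27.25 [0.4434 0.343  0.0424] [-3.141e+00  1.000e-03  1.569e+00] w 0.0542 turn [-0.0001  0.0001 -0.0003]
.4424,.3468,.0381 [ 0.0152 -0.0039  0.0173]
```

play_rows(motion=[[[0.01,-0.003,0,0,0,0,-0.2],[0.01,-0.003,0.008,0,0,0,-0.2],[0.01,-0.003,0.014,0,0,0,-0.2],[0.01,-0.003,0.018,0,0,0,-0.2],[0.01,-0.003,0.02,0,0,0,-0.2],[0.01,-0.003,0.02,0,0,0,-0.2]]])

```text
time_s: 27.85
ee_pos: [0.4426, 0.346, 0.038]
eef_rot: [3.141, 0.0, 1.569]
force: [-1.9, -1.6, 4.8]
grip_width: 0.0543
grip_force: 25.0
```

Contact. Release, lift and head for yellow.

play_rows(motion=[[[0,0,0,0,0,0,0.6],[0,0,0,0,0,0,0.6],[0,0,0,0,0,0,0.6],[0,0,-0.15,0,0,0,0.6],[0,0,-0.35,0,0,0,0.6],[0,0,-0.44,0,0,0,0.6],[-0.3,0.08,-0.44,0,0,0,0.6],[-0.6,0.2,-0.44,0,0,0,0.6],[-1,0.4,-0.44,0,0,0,0.6],[-1,0.4,-0.44,0,0,0,0.6]]])

```text
time_s: 28.85
ee_pos: [0.5139, 0.1578, 0.1479]
eef_rot: [3.141, -0.0, 1.57]
force: [-0.0, 0.6, 0.3]
grip_width: 0.075
grip_force: 0.0
```

```bash
python3 go.py .564,-.0505,.15 .564,-.0505,.0675
python3 - <<'E'
from h import *
for n in('scene','top'):
    c=snap(n)
    for b in blobs(c,100,700):
        p=ray(c,b[1],b[2],.056)
        if -.45<p[1]<.5:print(n,b[0],np.round(b[1:5],1),p.round(4))
E
```

```text
t 28.85 [0.5139 0.1578 0.1479] [ 3.141 -0.     1.57 ] w 0.075 turn [ 0.0001 -0.     -0.0002]
.564,-.0505,.15 [-0.833   0.2014 -0.0083]
.564,-.0505,.0675 [-0.8331  0.2012  0.3217]
scene yellow [328.7 260.8 369.   11.4] [ 0.5881 -0.0454  0.056 ]
scene blue [362.2 339.7 461.   34.2] [0.7771 0.0096 0.056 ]
scene green [447.3 212.3 163.   17.6] [0.4759 0.2509 0.056 ]
top yellow [318.6 229.8 458.5  12.6] [ 0.5837 -0.0451  0.056 ]
top blue [118.9 296.9 423.   18.4] [0.4345 0.3554 0.056 ]
top blue [297.5 156.7 384.   31.9] [0.7428 0.004  0.056 ]
top red [121.1 255.2 129.   17.6] [0.5198 0.3594 0.056 ]
```

Yellow was knocked aside to about (.586,-.045) after the scan. It still lies at glass height, so I'll grasp it there.

```bash
python3 go.py .5859,-.0453,.068
python3 - <<'E'
from h import *
for n in('scene','top'):
    c=snap(n)
    for b in blobs(c,100,700):
        if b[0]=='yellow':print(n,ray(c,b[1],b[2],.056).round(4),b[4])
cv2.imwrite('pics/c4.png',cv2.resize(cv2.cvtColor(c['frame'],cv2.COLOR_RGB2BGR)[190:340,90:350],None,fx=3,fy=3))
E
```

```text
t 28.95 [0.5152 0.1551 0.1477] [3.141e+00 1.000e-03 1.564e+00] w 0.0746 turn [ 0.0001  0.0001 -0.0011]
.5859,-.0453,.068 [-0.7993  0.288   0.3195]
scene [ 0.5881 -0.0454  0.056 ] 11.630902290344238
top [ 0.5837 -0.0451  0.056 ] 12.634724617004395
```

View pics/c4.png

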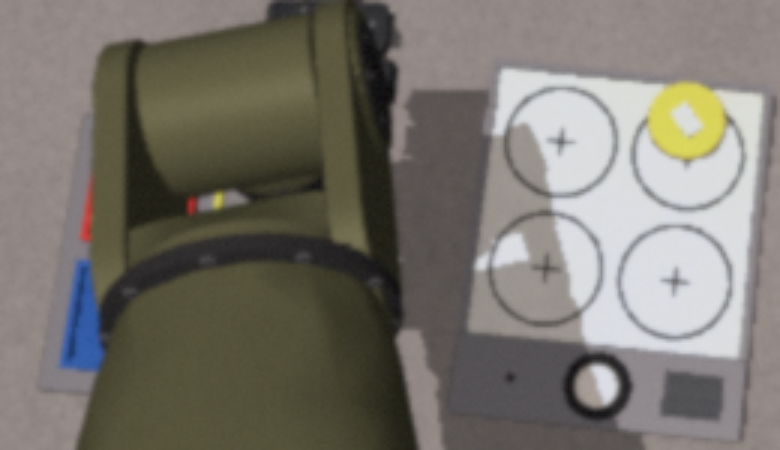

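The crop shows yellow lying flat on the glass near the far edge, at crop (686,120), with clearance for the fingers above the rim.

play_rows(motion=[[[-0.8,0.288,0,0,0,0,0.6],[-0.8,0.288,0,0,0,0,0.6],[-0.8,0.288,0,0,0,0,0.6],[-0.8,0.288,0,0,0,0,0.6],[-0.8,0.288,0,0,0,0,0.6],[-0.8,0.288,0.15,0,0,0,0.6],[-0.8,0.288,0.26,0,0,0,0.6],[-0.8,0.288,0.315,0,0,0,0.6],[-0.8,0.288,0.32,0,0,0,0.6],[-0.8,0.288,0.32,0,0,0,0.6]]])

```text
time_s: 30.05
ee_pos: [0.5856, -0.0397, 0.0686]
eef_rot: [3.141, 0.0, 1.57]
force: [-0.1, -0.3, 0.5]
grip_width: 0.075
grip_force: 0.0
```

play_rows(motion=[[[0,0,0,0,0,0,-0.2],[0,0,0,0,0,0,-0.2],[0,0,0,0,0,0,-0.2],[0,0,0,0,0,0,-0.2],[0,0,0,0,0,0,-0.2]]], grip_force=25)

```text
time_s: 30.55
ee_pos: [0.5846, -0.0405, 0.0684]
eef_rot: [-3.14, -0.0, 1.569]
force: [-7.6, 0.3, 8.1]
grip_width: 0.0542
grip_force: 25.0
```

```bash
python3 go.py .526,.2512,.125
```

```text
t 30.55 [ 0.5846 -0.0405  0.0684] [-3.14  -0.     1.569] w 0.0542 turn [-0.0002 -0.     -0.0003]
.526,.2512,.125 [ 1.1665 -0.2368 -0.2258]
```

play_rows(motion=[[[0,0,-0.12,0,0,0,-0.2],[0,0,-0.23,0,0,0,-0.2],[0.1,-0.02,-0.23,0,0,0,-0.2],[0.25,-0.05,-0.23,0,0,0,-0.2],[0.4,-0.08,-0.23,0,0,0,-0.2],[0.55,-0.12,-0.23,0,0,0,-0.2],[0.7,-0.16,-0.23,0,0,0,-0.2],[0.85,-0.2,-0.23,0,0,0,-0.2],[1,-0.237,-0.23,0,0,0,-0.2],[1,-0.237,-0.23,0,0,0,-0.2]]])

```text
time_s: 31.55
ee_pos: [0.5252, 0.2131, 0.1256]
eef_rot: [3.141, -0.001, 1.573]
force: [0.1, -1.2, 0.4]
grip_width: 0.0538
grip_force: 25.0
```

```bash
python3 go.py .526,.255,.0395
python3 - <<'E'
from h import *
for n in('scene','top'):
    c=snap(n)
    for b in blobs(c,100,800):
        if b[0]=='yellow':print(n,b[3],ray(c,b[1],b[2],.115).round(4),b[4])
print(get_obs()['ee_pos'])
E
```

```text
t 31.55 [0.5252 0.2131 0.1256] [ 3.141e+00 -1.000e-03  1.573e+00] w 0.0538 turn [ 0.0001 -0.0001  0.0003]
.526,.255,.0395 [0.1673 0.0033 0.3446]
top 194.5 [0.5201 0.1956 0.115 ] 19.65970230102539
[0.52620629 0.20994402 0.1254248 ]
```

play_rows(motion=[[[0.08,0.001,0,0,0,0,-0.2],[0.165,0.001,0,0,0,0,-0.2],[0.172,0.001,0,0,0,0,-0.2],[0.172,0.001,0.1,0,0,0,-0.2],[0.172,0.001,0.2,0,0,0,-0.2],[0.172,0.001,0.28,0,0,0,-0.2],[0.172,0.001,0.32,0,0,0,-0.2],[0.172,0.001,0.33,0,0,0,-0.2],[0.172,0.001,0.33,0,0,0,-0.2]]])

```text
time_s: 32.55
ee_pos: [0.5271, 0.2521, 0.0432]
eef_rot: [3.141, -0.0, 1.569]
force: [0.4, 0.9, -0.9]
grip_width: 0.0537
grip_force: 25.0
```

```bash
python3 go.py .526,.255,.0395
```

```text
t 32.55 [0.5271 0.2521 0.0432] [ 3.141 -0.     1.569] w 0.0537 turn [ 0.0001 -0.     -0.0004]
.526,.255,.0395 [ 0.0117 -0.0044  0.0149]
```

play_rows(motion=[[[0.01,-0.003,0,0,0,0,-0.2],[0.01,-0.003,0.008,0,0,0,-0.2],[0.01,-0.003,0.014,0,0,0,-0.2],[0.01,-0.003,0.018,0,0,0,-0.2],[0.01,-0.003,0.02,0,0,0,-0.2],[0.01,-0.003,0.02,0,0,0,-0.2]]])

```text
time_s: 33.15
ee_pos: [0.5261, 0.2553, 0.0394]
eef_rot: [3.141, -0.0, 1.569]
force: [-6.5, -2.3, 17.3]
grip_width: 0.054
grip_force: 25.0
```

play_rows(motion=[[[0,0,-0.003,0,0,0,0.6],[0,0,-0.003,0,0,0,0.6],[0,0,-0.003,0,0,0,0.6],[0,0,-0.15,0,0,0,0.6],[0,0,-0.35,0,0,0,0.6],[0,0,-0.5,0,0,0,0.6],[-0.3,0,-0.5,0,0,0,0.6],[-0.6,0,-0.5,0,0,0,0.6],[-1,-0.1,-0.5,0,0,0,0.6],[-1,-0.1,-0.5,0,0,0,0.6]]])

```text
time_s: 34.15
ee_pos: [0.5085, 0.0547, 0.1626]
eef_rot: [-3.142, 0.0, 1.57]
force: [0.6, -0.4, 0.2]
grip_width: 0.0754
grip_force: 0.0
```

play_rows(motion=[[[-0.4,-0.2,0,0,0,0,0.6],[-0.8,-0.2,0,0,0,0,0.6],[-0.8,-0.2,0,0,0,0,0.6],[-0.8,-0.2,0,0,0,0,0.6],[-0.8,-0.2,0,0,0,0,0.6],[-0.8,-0.2,0,0,0,0,0.6]]])

```text
time_s: 34.75
ee_pos: [0.4585, -0.1445, 0.1626]
eef_rot: [-3.141, -0.0, 1.567]
force: [0.5, -0.2, 0.3]
grip_width: 0.0751
grip_force: 0.0
```

```bash
python3 - <<'E'
from h import *
im=[]
for n,(a,b,d,e) in(('top',(220,335,95,255)),('scene',(185,300,400,520))):
    c=snap(n);im.append(cv2.resize(cv2.cvtColor(c['frame'],cv2.COLOR_RGB2BGR)[a:b,d:e],(400,400*(b-a)//(e-d))))
    hsv=cv2.cvtColor(c['frame'],cv2.COLOR_RGB2HSV)
    m=((hsv[...,1]<60)&(hsv[...,2]>130)).astype(np.uint8); 
    for ct in cv2.findContours(m,cv2.RETR_EXTERNAL,cv2.CHAIN_APPROX_NONE)[0]:
        M=cv2.moments(ct)
        if M['m00']>5:
            u,v=M['m10']/M['m00'],M['m01']/M['m00'];p=ray(c,u,v,.027)
            if .4<p[0]<.57 and .2<p[1]<.4: print(n,round(u,1),round(v,1),p.round(4))
h=min(i.shape[0] for i in im)
cv2.imwrite('pics/end.png',np.hstack([i[:h] for i in im]))
E
```

```text
scene 448.6 236.5 [0.527  0.2502 0.027 ]
scene 478.9 205.8 [0.4436 0.3444 0.027 ]
scene 443.9 205.6 [0.4366 0.2575 0.027 ]
```

View pics/end.png

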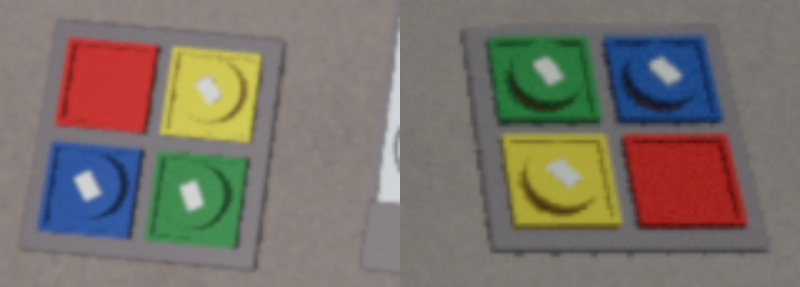

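The picture shows all three dishes flat in the nests of their own colour, and the label points are within 3 mm of the nest centres.

```bash
python3 -c "
from station import workorder
print(workorder.hand_in())"
```

```text
the job is handed in; nothing more can be done
None
```

I handed the job in, with no verdict shown: I made both scans, and the yellow, blue and green dishes lie flat within 3 mm of their nest centres (red was absent), though yellow was knocked aside on the glass after the second scan and I re-gripped it.

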